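# Set up both places of a filtration manifold

## Robot

A 6-joint arm with a two-finger parallel gripper is mounted at the origin on the work surface. World frame = base frame: x ahead of the robot, y to its left, z up, the work surface at z = 0. Lengths are in mm, angles in rad, forces in N, time in s.
With the tool pointing down it reaches from about 300 to 775 mm from the base axis. Payload 14.6 kg.
Tool frame: the origin (TCP) lies midway between the tips of the shut fingers; the grasp point (between the pads) lies 19 mm behind it; y points along the fingers, z is the direction in which the jaws open and shut, and the axes are right-handed (so a half turn about y gives the same grasp; the last joint's range is limited). The gripper opens to 94 mm and grips with 3 to 60 N. Pads are 16 mm wide; open, the fingers measure 119 mm over their backs; the gripper's body (75 mm by 177 mm) begins 78 mm behind the grasp point.
Start: joints at [1.271, 0.3, 1.521, -0, 1.321, -0.067], TCP at [126.885, 535.154, 205.446] pointing down, gripper open.
Joint ranges: [-3.03, 3.03], [-0.79, 2.21], [0.23, 2.52], [-1.04, 4.18], [0, 3.07], [-2.55, 2.55]. Speed limits (rad/s): [2.22, 2.22, 2.57, 3.14, 3.14, 3.14].

## Interface

Orientations are given as [roll, pitch, yaw] about the fixed x, y, z axes, in that order (R = Rz(yaw) Ry(pitch) Rx(roll)).
In Python, from cell import manip gives the robot as it stands.
- The arm moves only by the tool play_rows, never from a script. Its argument "series" is a list of rows, each a list of 3 entries, a list of its own where there are three numbers: the shift along the tool's x, y, z in m, then the turn about the tool's y in rad, then the closure, from 0 (fully open) to 1 (shut). In form: [[[dx, dy, dz], twist, grip], ...]. A call has 1 to 20 rows; each row is the pose to reach, as a shift and turn from the pose measured when the call began, along the tool's axes at that moment; what a row does not reach only later rows make up. A row lasts 1/10 s, in which the tool goes at most 50 mm and 8.59 degrees, less where a joint would pass 70% of its speed; a pose out of reach is approached as far as the arm can. A call with a gripper value outside its range is refused whole. The fingers move at their own pace and stop on an object; "squeeze" is the grip in N (left out, the last holds). Time passes only in rows, so rows that repeat a pose let the fingers close. It gives the time, the measured TCP pose, the force and the opening at its end, in the units of the state.
- manip.read_state(): the state, without advancing time (a new reading comes with each control period).
- manip.camera(name): name is "scene" or "top"; returns the picture (420x560x3 uint8, red, green, blue); there is no depth.
- manip.camera_params(name): a dict with "K" (3x3 intrinsics, pixels), "rvec" (rotation vector, rad) and "tvec" (3), from world to camera coordinates, as OpenCV has them. Camera axes: x right, y down, z forward; pixel columns grow to the right and rows downward; lengths in mm; the calibration is good to about 2 mm. A picture is of the moment at which its call begins. camera_params takes no time and is no camera call.
- manip.sign_off(): hands the job in, once; it reports no verdict.
The state is a dict: "clock": time; "joints": joint angles; "qd": joint speeds; "effort": joint torques, N m; "eef_pos": TCP position; "eef_rot": TCP orientation; "wrist_force": force on the tool from outside, world axes, zero at the start; "moment": the same for the moment, N m; "finger_gap": finger opening in mm.
Only numpy, scipy, OpenCV 4.12 (cv2) and the standard library are available. Lean on these libraries where they do the work, as an engineer would, in place of code of your own. Each camera call takes 0.05 s, during which the arm holds its last target. There are 200 camera calls.

## Task

Set up both places of the filter manifold: lay each support disc flat in the shallow recess of the place it fits, stand the matching funnel upright over it so that the funnel's skirt drops fully down around the disc, and put the cover on the large funnel, its plug fully in the mouth. Leave the bottle, the Petri dish and the forceps where they are.

Things in the scene. Friction and masses are not known exactly. Their poses are not given: they have to be found in the camera images.
- place_large_seat (a point): Centre of the recess floor, 105 mm above the table, of the LARGE place: aluminium head, outer diameter 65 mm, with a recess 56 mm wide inside a lip 2.5 mm high. z up. The manifold is a fixed steel tube (diameter 40 mm, 345 mm long with hose barb, top at 75 mm); the two places stand on it, each 80 mm from its middle. Stopcocks reach 41 mm sideways below them, up to 81 mm high.
- place_small_seat (a point): Centre of the recess floor, 105 mm above the table, of the manifold's SMALL place: an aluminium head, outer diameter 42 mm, with a recess 34 mm wide inside a lip 2.5 mm high and a dark drain spot in the middle. z up. It is 160 mm from the large place; which of them is left or right changes.
- support_large: Large support disc, white plastic with small dark holes on top: diameter 47 mm, 8 mm thick, solid, top edge chamfered. In its recess it stands 5.5 mm proud of the lip, so it can be held by the upper half of its edge while it is set down. Origin: centre of its underside; z up.
- support_small: Small support disc, the same but diameter 26 mm, 8 mm thick. Origin: centre of its underside; z up.
- funnel_large: Large white filter funnel, upright: straight round bowl, outer diameter 54 mm, mouth 48 mm wide inside, 90 mm high overall. Foot: a flange of diameter 64 mm, 8 mm high, with below it a skirt cavity 56 mm wide, 4 mm deep, that drops over the large disc; seated, its underside is 4 mm above the recess floor. Origin: centre of its underside; z up.
- funnel_small: Small white filter funnel, upright: bowl outer diameter 32 mm, 70 mm high overall. Foot: a flange of diameter 41 mm, 8 mm high, with below it a skirt cavity 34 mm wide, 4 mm deep, that drops over the small disc; seated, its underside is 4 mm above the recess floor. Origin: centre of its underside; z up.
- cover: White cover of the large funnel, lying right way up on its plug: plug 6 mm high, diameter 44 tapering to 40 mm at the bottom; rim above it diameter 58 mm, 4 mm thick; round knob diameter 20 mm, from 10 to 30 mm above the origin. Seated, its underside is 84 mm above the funnel's underside. Origin: centre of its underside; z up.
- bottle: Bystander: closed media bottle with a blue cap, diameter 52 mm, 95 mm high, beyond the manifold as seen from the robot. Origin: centre of its underside; z up.
- dish: Bystander: closed clear Petri dish with amber medium, diameter 60 mm, 15 mm high. Origin: centre of its underside; z up.
- forceps: Bystander: steel forceps lying flat, 115 mm long (from -57 to +57 mm along their own x), 16 mm wide, 8 mm high. Origin: about the middle of their length, on the table; z up.
Mind the look-alikes: they are no part of the job. What is shaped like the support_small but black or yellow is not meant.

How it is judged:
By the outcome, as a careful person would: the job done as asked, in the order asked, and still so for the second after the job is handed in, with the robot touching nothing.
It also fails if it takes over 134 s, if anything falls off the work surface, if the arm or the gripper's body presses on something with over 40 N, if the wrist force passes 120 N, or if a joint passes its speed limit or range.

## Working session

There is one attempt and no reset: what is moved stays moved. The work goes in short steps, Python scripts to look and compute and a tool call to move; the robot and the scene stay as the last step left them, time stands still between calls to the robot, and variables do not carry over. Pictures are saved under pics/ and viewed, about 12 in all and at most 16, crops included, and the job is handed in when it is done.

Besides the shell and the picture viewer there is one more tool, called after "Emit:" as name([rows], argument=value, ...), one row to a line, values as JSON. play_rows: Moves the arm, as the interface text tells. Its arguments: {"type":"object","properties":{"series":{"type":"array","items":{"type":"array"}},"squeeze":{"type":"number"}},"required":["series"]}

```bash
mkdir -p pics; ls
python3 - <<'E'
from cell import manip
import cv2
print(manip.read_state())
for n in("scene","top"):
    im=manip.camera(n); cv2.imwrite(f"pics/{n}0.png",im[:,:,::-1]); p=manip.camera_params(n); print(n,p)
E
```

```text
pics
{'clock': 0.0, 'joints': array([ 1.27142708e+00,  3.00482704e-01,  1.52161468e+00, -1.87970088e-05,
        1.32070883e+00, -6.65965584e-02]), 'qd': array([-5.81584771e-04, -7.92877414e-04,  1.19052257e-03, -8.19954756e-04,
        1.56869594e-03,  6.31534563e-07]), 'effort': array([-1.68480554e-03, -5.31812561e+01, -3.52721214e+01,  7.07562268e-02,
        2.46234139e-02, -1.05894815e-04]), 'eef_pos': array([126.79497411, 534.89708277, 204.86575977]), 'eef_rot': array([-1.57200840e+00,  6.25926750e-05, -2.32768065e-01]), 'wrist_force': array([0.50614378, 0.49851205, 0.02894682]), 'moment': array([0.00430262, 0.00770741, 0.0197497 ]), 'finger_gap': 94.26672976317798}
scene {'K': array([[502.17796808,   0.        , 278.48409799],
       [  0.        , 502.17796808, 209.40608538],
       [  0.        ,   0.        ,   1.        ]]), 'rvec': array([ 0.8459689 ,  2.34196746, -1.27758376]), 'tvec': array([ 432.42533466,  -86.19200593, 1439.45842845])}
top {'K': array([[536.43419867,   0.        , 279.42002398],
       [  0.        , 536.43419867, 212.3674251 ],
       [  0.        ,   0.        ,   1.        ]]), 'rvec': array([ 2.13519609, -2.10228099,  0.20677068]), 'tvec': array([  -6.75431602,  577.34988252, 1223.26913654])}
```

View pics/scene0.png

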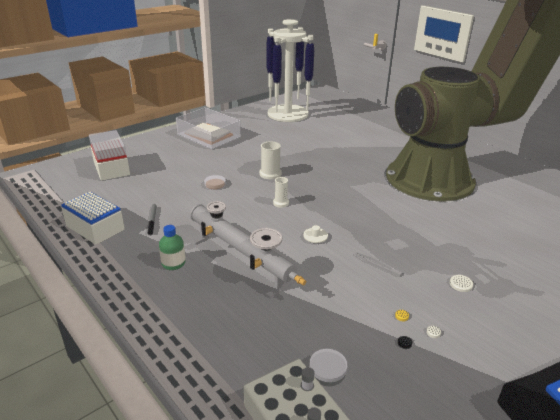

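View pics/top0.png

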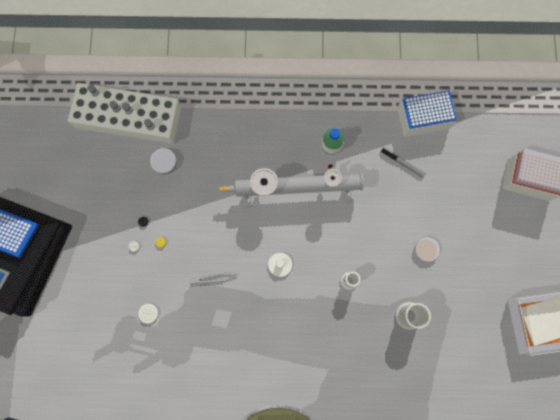

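The scene view shows the large head (266,238), small head (216,207), both funnels (271,160 and 281,192), the cover (316,235), the large disc (461,283), and the white small disc (434,331) beside a yellow (402,315) and a black (405,342) one. In the top view these are the heads (264,182) and (333,178), the cover (279,264), the small funnel (350,280), the large funnel (413,316), and the discs (148,314) and (134,247). The look-alikes are yellow (160,242) and black (143,222). I take the white one at (134,247), because the task asks for white plastic.

```bash
cat > h.py <<'E'
import numpy as np, cv2
from cell import manip
def params(n):
    p=manip.camera_params(n); return p["K"],cv2.Rodrigues(p["rvec"])[0],p["tvec"].ravel(),p["rvec"]
def ray(n,u,v,z):
    K,R,t,_=params(n); d=R.T@np.linalg.solve(K,[u,v,1.]); c=-R.T@t
    return (c+d*(z-c[2])/d[2])
def proj(n,P):
    K,R,t,r=params(n); return cv2.projectPoints(np.float64([P]),r,t,K,None)[0].ravel()
def st():
    s=manip.read_state(); return s["clock"],s["eef_pos"].round(1),s["eef_rot"].round(3),round(s["finger_gap"],1),s["wrist_force"].round(1)
E
python3 - <<'E'
from h import *
im=cv2.imread("pics/top0.png")
c={'discs':(90,205),'ldisc':(105,275),'large':(221,145),'small':(291,140),'cover':(237,230),'fs':(310,240),'fl':(370,275)}
out=[cv2.resize(im[y:y+78,x:x+86],None,fx=3,fy=3,interpolation=cv2.INTER_CUBIC)[:, :258] for x,y in c.values()]
sc=cv2.imread("pics/scene0.png")
for x,y in ((380,280),(240,130)): out.append(cv2.resize(sc[y:y+78,x:x+86],None,fx=3,fy=3,interpolation=cv2.INTER_CUBIC))
o=np.vstack([np.hstack(out[i:i+3]) for i in (0,3,6)])
cv2.imwrite("pics/m.png",cv2.resize(o,(774,598)))
for u,v in ((134,247),(148,314),(163,160),(427,249)): print(im[v,u])
E
```

```text
[186 198 198]
[193 206 205]
[170 168 168]
[166 174 187]
```

View pics/m.png

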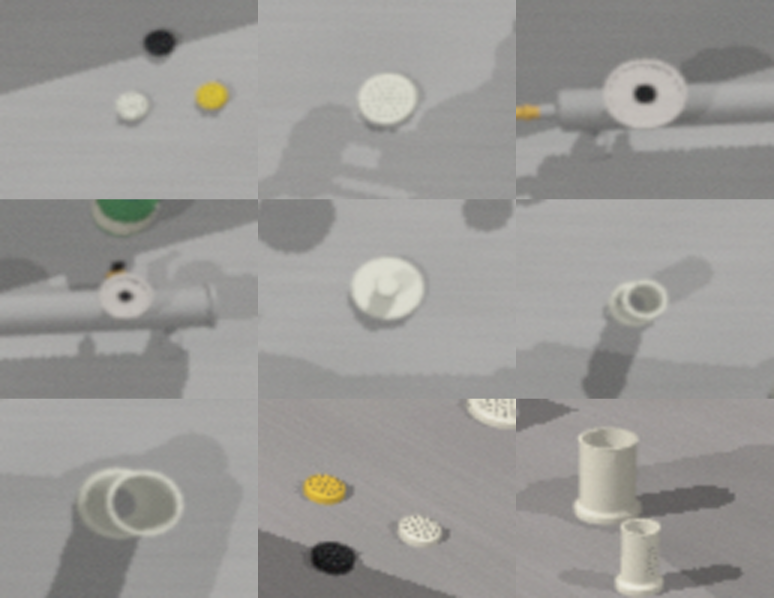

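The crop confirms it: the white perforated small disc is at top (134,247), with the yellow one right of it and the black one behind it, so the white disc is meant. The crops also show the heads with their drain spots, the cover with its knob, and the funnel mouths.

Run:
```python
from h import *
im=cv2.imread("pics/top0.png").astype(int)
b,g,r=im[...,0],im[...,1],im[...,2]
def comp(mask,u,v,z,name):
    n,l,s,c=cv2.connectedComponentsWithStats(mask.astype(np.uint8)); k=l[v-4:v+5,u-4:u+5]; k=np.bincount(k[k>0]).argmax()
    cn=max(cv2.findContours((l==k).astype(np.uint8),0,1)[0],key=len); e=cv2.fitEllipse(cn)
    m=cv2.minEnclosingCircle(cn)
    P=ray("top",*e[0],z); print(name,np.round(e[0],1),"ax",np.round(e[1],1),"mec",np.round(m[0],1),"bbox",s[k],"P",P.round(1))
    return P
W=(g-b>4)&(r>130)&(r-b<30)
for n,u,v,z in(("sd",134,247,8),("ld",148,314,8),("cover",285,264,10),("fs",345,285,70),("fl",399,326,90)): comp(W,u,v,z,n)
H=(r-b>3)&(r>g+2)&(r>130)
comp(H,275,182,107.5,"L");comp(H,333,183,107.5,"S")
print("fl",ray("top",418.3,316,90),"fs",ray("top",353,279.8,70))
print("px/mm z0",536/1223)
sc=cv2.imread("pics/scene0.png")
for n,P in (("L",ray("top",264,182,107.5)),("S",ray("top",333,178,107.5)),("fl",ray("top",418.3,316,90)),("fs",ray("top",353,279.8,70)),("ld",ray("top",148,314,8))): print(n,P,proj("scene",P))
```

```text
sd [133.6 246. ] ax [10.9 11.1] mec [133.5 246. ] bbox [128 240  12  13 109] P [497.6 357.9   8. ]
ld [147.9 313.2] ax [20.1 20.9] mec [147.7 313.5] bbox [138 303  21  22 356] P [336.7 312.6   8. ]
cover [279.8 264.2] ax [24.3 24.6] mec [279.7 264. ] bbox [267 252  26  25 504] P [458.3  -0.6  10. ]
fs [350.1 279.8] ax [17.6 20.5] mec [350.1 279.7] bbox [340 271  21  19 283] P [ 418.9 -163.1   70. ]
fl [412.8 315.3] ax [27.5 36. ] mec [413. 315.] bbox [395 302  37  28 622] P [ 340.7 -299.9   90. ]
L [263.6 181.2] ax [27.2 27.6] mec [263.5 181.2] bbox [250 168  29  28 574] P [640.3  39.8 107.5]
S [332.3 176.8] ax [17.5 18.7] mec [331.9 176.5] bbox [323 168  19  19 262] P [ 653.2 -119.2  107.5]
fl [ 339.32750608 -312.16051683   90.        ] fs [ 419.07992544 -169.69343348   70.        ]
px/mm z0 0.4382665576451349
L [638.3809723   38.90580886 107.5       ] [264.00537719 236.84397729]
S [ 650.45080463 -120.82653344  107.5       ] [214.12410249 205.8924518 ]
fl [ 339.32750608 -312.16051683   90.        ] [268.84126632 145.77283808]
fs [ 419.07992544 -169.69343348   70.        ] [279.91261165 180.13129741]
ld [334.71842562 312.24932073   8.        ] [459.01075389 281.33086617]
```

Emit:
play_rows([
  [[0.256,0.145,-0.168],-0.233,0.1],
  [[0.256,0.145,-0.168],-0.233,0.1],
  [[0.256,0.145,-0.168],-0.233,0.1],
  [[0.256,0.145,-0.168],-0.233,0.1],
  [[0.256,0.145,-0.168],-0.233,0.1],
  [[0.256,0.145,-0.168],-0.233,0.1],
  [[0.256,0.145,-0.168],-0.233,0.1],
  [[0.256,0.145,-0.168],-0.233,0.1],
  [[0.256,0.145,-0.168],-0.233,0.1],
  [[0.256,0.145,-0.168],-0.233,0.1],
  [[0.256,0.145,-0.168],-0.233,0.1],
  [[0.256,0.145,-0.168],-0.233,0.1],
], squeeze=15)

```text
clock: 1.3
eef_pos: [336.7, 313.0, 60.5]
eef_rot: [-1.571, -0.0, 0.002]
wrist_force: [-0.5, -0.1, -0.8]
finger_gap: 84.7
```

Run:
```python
from h import *
print(st());print(st())
for n in("scene","top"): cv2.imwrite(f"pics/{n}1.png",manip.camera(n)[:,:,::-1])
a=cv2.imread("pics/scene1.png")[200:340,380:540];b=cv2.imread("pics/top1.png")[240:380,80:240]
cv2.imwrite("pics/m1.png",cv2.resize(np.hstack([a,b]),None,fx=2.5,fy=2.5))
```

```text
(1.3, array([336.7, 313. ,  60.5]), array([-1.571, -0.   ,  0.002]), 84.7, array([-0.5, -0.1, -0.8]))
(1.3, array([336.7, 313. ,  60.5]), array([-1.571, -0.   ,  0.002]), 84.7, array([-0.5, -0.1, -0.8]))
```

View pics/m1.png

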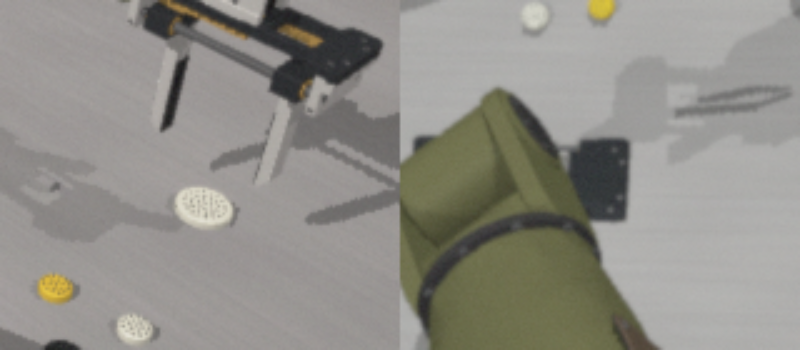

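The scene crop shows the open fingers either side of the large disc (scene px ~461,282), with the forceps clear.

Emit:
play_rows([
  [[0,0.04,0],0,0.1],
  [[0,0.0565,0],0,0.1],
  [[0,0.0565,0],0,0.1],
  [[0,0.0565,0],0,0.1],
  [[0,0.0565,0],0,0.8],
  [[0,0.0565,0],0,0.8],
  [[0,0.0565,0],0,0.8],
  [[0,0.0565,0],0,0.8],
  [[0,0.0565,0],0,0.8],
  [[0,0.0565,0],0,0.8],
  [[0,0.0565,0],0,0.8],
], squeeze=15)

```text
clock: 2.5
eef_pos: [336.9, 312.8, 4.0]
eef_rot: [-1.571, -0.0, 0.001]
wrist_force: [-0.6, 0.1, 3.1]
finger_gap: 45.4
```

Emit:
play_rows([
  [[0,-0.04,0],0,0.8],
  [[0,-0.09,0],0,0.8],
  [[0,-0.14,0],0,0.8],
  [[0.303,-0.146,-0.273],0,0.8],
  [[0.303,-0.146,-0.273],0,0.8],
  [[0.303,-0.146,-0.273],0,0.8],
  [[0.303,-0.146,-0.273],0,0.8],
  [[0.303,-0.146,-0.273],0,0.8],
  [[0.303,-0.146,-0.273],0,0.8],
  [[0.303,-0.146,-0.273],0,0.8],
  [[0.303,-0.146,-0.273],0,0.8],
  [[0.303,-0.146,-0.273],0,0.8],
  [[0.303,-0.146,-0.273],0,0.8],
  [[0.303,-0.146,-0.273],0,0.8],
  [[0.303,-0.146,-0.273],0,0.8],
])

```text
clock: 4.0
eef_pos: [639.5, 41.4, 150.4]
eef_rot: [-1.571, -0.0, 0.003]
wrist_force: [1.0, -0.9, 0.8]
finger_gap: 45.4
```

Run:
```python
from h import *
print(st())
for n in("scene","top"): cv2.imwrite(f"pics/{n}2.png",manip.camera(n)[:,:,::-1])
a=cv2.imread("pics/scene2.png")[130:290,180:340];b=cv2.imread("pics/top2.png")[120:280,180:340]
cv2.imwrite("pics/m2.png",cv2.resize(np.hstack([a,b]),None,fx=2.5,fy=2.5,interpolation=cv2.INTER_CUBIC))
```

```text
(4.0, array([639.5,  41.4, 150.4]), array([-1.571, -0.   ,  0.003]), 45.4, array([ 1. , -0.9,  0.8]))
```

View pics/m2.png

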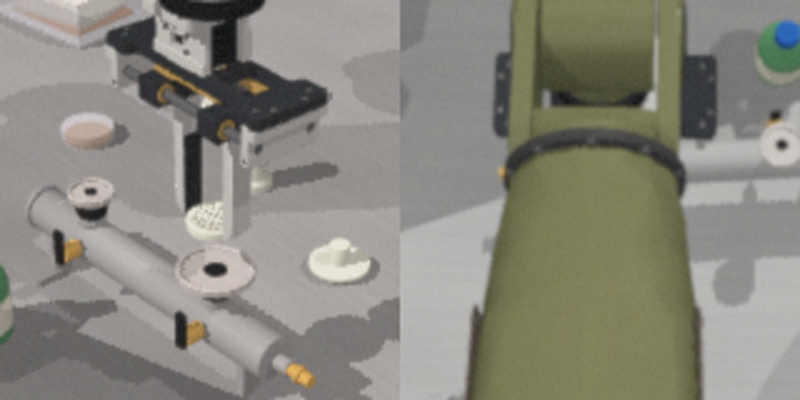

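The scene crop shows the large disc held level between the fingers above the large head (head centre px ~266,237). I'll check its offset along the pad width.

Run:
```python
from h import *
im=cv2.imread("pics/scene2.png").astype(int);b,g,r=im[...,0],im[...,1],im[...,2]
M=((g-b>4)&(r>130)&(r-b<40)); 
ys,xs=np.nonzero(M[205:228,250:285]);print("seen bbox",xs.min()+250,xs.max()+250,ys.min()+205,ys.max()+205)
a=np.linspace(0,6.283,90)
for dx in(-6,0,6):
  pts=np.array([proj("scene",[639.5+dx+23.5*np.cos(t),41.4+23.5*np.sin(t),z]) for t in a for z in(146.4,153.4)])
  print(dx,pts.min(0).round(1),pts.max(0).round(1))
# scene-view measure of head L, and camera centre
K,R,t,_=params("scene");print("cam",(-R.T@t).round(0))
H=((r-b>3)&(r>g+2)&(r>150))
for (u0,v0,u1,v1) in((245,226,285,255),(203,198,230,215)):
  ys,xs=np.nonzero(H[v0:v1,u0:u1]);u,v=(xs.min()+xs.max())/2+u0,(ys.min()+ys.max())/2+v0;print(u,v,ray("scene",u,v,107.5).round(1))
```

```text
seen bbox 250 284 205 227
-6 [254.7 210.9] [278.7 227.2]
0 [252.2 211.9] [276.4 228.3]
6 [249.8 213. ] [274.  229.4]
cam [1150.  679.  695.]
264.5 240.0 [644.3  47.9 107.5]
216.0 206.0 [ 647.5 -117.9  107.5]
```

Run:
```python
from h import *
def W(f):
    im=cv2.imread(f).astype(int);b,g,r=im[...,0],im[...,1],im[...,2]; return (g-b>4)&(r>130)&(r-b<40)
def cc(m,u,v):
    n,l,s,c=cv2.connectedComponentsWithStats(m.astype(np.uint8));k=l[v-2:v+3,u-2:u+3];k=np.bincount(k[k>0]).argmax();return s[k],c[k].round(1)
def outl(x,y,z0,z1,r):
    a=np.linspace(0,6.283,90);p=np.array([proj("scene",[x+r*np.cos(t),y+r*np.sin(t),z]) for t in a for z in(z0,z1)]);return p.min(0).round(1),p.max(0).round(1)
m=W("pics/scene0.png")
print("ld",cc(m,461,280),outl(336.7,312.6,0,7.5,23.5))
print("sd",cc(m,434,331),outl(497.6,357.9,0,7.5,13))
print("cover",cc(m,316,238),outl(458.3,-.6,6,10,29))
print("L head exp",outl(640.3,39.8,107.5,107.5,32.5),"S",outl(653.2,-119.2,107.5,107.5,21))
m=W("pics/scene2.png");print(m[205:232,248:282].astype(int).__str__()) if 0 else None
for v in range(207,232,2): print(v,"".join("#" if t else "." for t in m[v,246:284]))
```

```text
ld (array([449, 274,  25,  18, 347], dtype=int32), array([460.9, 282.7])) (array([446.2, 274.7]), array([470.3, 292.3]))
sd (array([426, 324,  16,  15, 174], dtype=int32), array([433.3, 331.3])) (array([422.9, 325.4]), array([438. , 338.7]))
cover (array([303, 225,  25,  18, 347], dtype=int32), array([314.9, 234.3])) (array([300.9, 227.8]), array([325.6, 243.5]))
L head exp (array([247.3, 228.2]), array([279.8, 247.2])) S (array([203.8, 201.6]), array([223.1, 211.8]))
207 .....###................###.......####
209 ........................###...........
211 ......#........###########............
213 ..........################...#........
215 ........##################............
217 ........##################............
219 .......###################.#..........
221 #.......################.##...........
223 .........#################...#........
225 ............#################.........
227 #..............#.#..#.................
229 ............##.##..##.######..........
231 ..........##..#########.##.####.......
```

Emit:
play_rows([
  [[0.001,0.02,-0.0015],0,0.8],
  [[0.001,0.032,-0.0015],0,0.8],
  [[0.001,0.036,-0.0015],0,0.8],
  [[0.001,0.039,-0.0015],0,0.8],
  [[0.001,0.041,-0.0015],0,0.8],
  [[0.001,0.041,-0.0015],0,0.8],
  [[0.001,0.041,-0.0015],0,0.8],
])

```text
clock: 4.8
eef_pos: [640.9, 39.7, 110.0]
eef_rot: [-1.571, -0.001, 0.002]
wrist_force: [0.2, -0.6, 0.1]
finger_gap: 45.5
```

Emit:
play_rows([
  [[0,0.0007,0],0,0.8],
  [[0,0.0007,0],0,0.8],
  [[0,0.0007,0],0,0.3],
  [[0,0.0007,0],0,0.3],
  [[0,0.0007,0],0,0.3],
  [[0,0.0007,0],0,0.3],
  [[0,-0.03,0],0,0.3],
  [[0,-0.06,0],0,0.3],
  [[-0.1,-0.06,0.23],0,0.47],
  [[-0.143,-0.06,0.318],0,0.47],
  [[-0.143,-0.06,0.318],0,0.47],
  [[-0.143,-0.06,0.318],0,0.47],
  [[-0.143,-0.06,0.318],0,0.47],
  [[-0.143,-0.06,0.318],0,0.47],
  [[-0.143,0.04,0.318],0,0.47],
  [[-0.143,0.04,0.318],0,0.47],
  [[-0.143,0.04,0.318],0,0.47],
  [[-0.143,0.04,0.318],0,0.47],
  [[-0.143,0.04,0.318],0,0.47],
])

```text
clock: 6.7
eef_pos: [498.6, 357.1, 71.9]
eef_rot: [-1.57, -0.003, 0.002]
wrist_force: [-0.3, -0.3, -0.1]
finger_gap: 49.5
```

Run:
```python
from h import *
print(st())
for n in("scene","top"): cv2.imwrite(f"pics/{n}3.png",manip.camera(n)[:,:,::-1])
s=cv2.imread("pics/scene3.png");a=s[200:280,220:300];c=s[270:350,370:450];b=cv2.imread("pics/top3.png")[140:220,224:304]
cv2.imwrite("pics/m3.png",cv2.resize(np.hstack([a,b,c]),None,fx=3.3,fy=3.3,interpolation=cv2.INTER_CUBIC))
im=cv2.imread("pics/top3.png").astype(int);b,g,r=im[...,0],im[...,1],im[...,2];W=(g-b>4)&(r>130)&(r-b<30)
for v in range(162,204): print(v,"".join("#" if t else "." for t in W[v,240:290]))
```

```text
(6.7, array([498.6, 357.1,  71.9]), array([-1.57 , -0.003,  0.002]), 49.5, array([-0.3, -0.3, -0.1]))
162 ..................................................
163 ..................................................
164 ..................................................
165 ..................................................
166 ..................................................
167 ..................................................
168 ..................................................
169 ..................#.#.#..#....#...................
170 ..................#.##..###.#....#................
171 ................#.##############..................
172 ..............#..###############..................
173 ..............####################................
174 ............##.#.###################..............
175 .............######################...............
176 ...............######################.............
177 ..............#######################.....#.......
178 ............#.######################..............
179 ...........##########################.............
180 ....
[... 611 characters left out ...]
......#...#########.....................
192 ...............#....#######.##....................
193 .................####..#.#........................
194 ....................#..#.#........................
195 .........................#........................
196 ..................................................
197 ..................................................
198 ..................................................
199 ..................................................
200 ..................................................
201 ..................................................
202 ..................................................
203 ..................................................
```

View pics/m3.png

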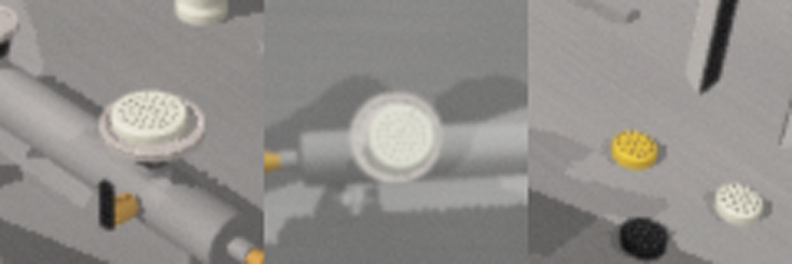

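The top crop shows the large disc lying in the recess but off-centre by about 2 px to −y. The scene crop shows it flat. I'll quantify the offset.

Run:
```python
from h import *
im=cv2.imread("pics/top3.png").astype(int);b,g,r=im[...,0],im[...,1],im[...,2]
W=((g-b>4)&(r>130)&(r-b<30)).astype(np.uint8); H=((r-b>3)&(r>g+2)&(r>120)|(W>0)).astype(np.uint8)
def big(m,u0,v0,u1,v1,k,z):
    q=np.zeros_like(m);q[v0:v1,u0:u1]=m[v0:v1,u0:u1];q=cv2.morphologyEx(q,cv2.MORPH_OPEN,cv2.getStructuringElement(2,(k,k)))
    q=cv2.morphologyEx(q,cv2.MORPH_CLOSE,np.ones((5,5),np.uint8))
    c=max(cv2.findContours(q,0,1)[0],key=cv2.contourArea);e=cv2.fitEllipse(cv2.convexHull(c));print(np.round(e[0],1),np.round(e[1],1),ray("top",*e[0],z).round(1))
big(W,245,160,290,205,5,112);big(H,245,160,290,205,3,107.5);big(H,318,160,348,196,3,107.5)
print("scene pred L centre diff", proj("scene",[640,44,107.5]),proj("scene",[640,44,113]),proj("scene",[640,40,113]))
```

```text
[264.8 180.9] [22.6 23.5] [639.9  36.9 112. ]
[263.5 181.3] [28.  29.1] [640.   40.1 107.5]
[331.6 176.6] [17.3 21.6] [ 653.8 -117.6  107.5]
scene pred L centre diff [264.97100899 238.29865554] [264.96812638 236.05247664] [263.70986126 235.14618542]
```

The disc is about 3–4 mm off in −y and on target in x. Since the jaws centre it in y, the top camera reads about 3.5 mm low in y against the arm, so I'll add that to later targets and re-centre the disc on the way.

Emit:
play_rows([
  [[-0.001,0.03,0.004],0,0.47],
  [[-0.001,0.068,0.004],0,0.47],
  [[-0.001,0.068,0.004],0,0.47],
  [[-0.001,0.068,0.004],0,0.47],
  [[-0.001,0.068,0.004],0,0.47],
  [[-0.001,0.068,0.004],0,0.9],
  [[-0.001,0.068,0.004],0,0.9],
  [[-0.001,0.068,0.004],0,0.9],
  [[-0.001,0.068,0.004],0,0.9],
  [[-0.001,0.068,0.004],0,0.9],
  [[-0.001,0.068,0.004],0,0.9],
  [[-0.001,0.068,0.004],0,0.9],
])

```text
clock: 8.0
eef_pos: [498.2, 361.2, 4.5]
eef_rot: [-1.569, -0.005, 0.001]
wrist_force: [-1.3, -0.6, 5.4]
finger_gap: 24.3
```

Emit:
play_rows([
  [[0,-0.04,0],0,0.9],
  [[0,-0.09,0],0,0.9],
  [[0,-0.14,0],0,0.9],
  [[0.155,-0.15,-0.477],0,0.9],
  [[0.155,-0.15,-0.477],0,0.9],
  [[0.155,-0.15,-0.477],0,0.9],
  [[0.155,-0.15,-0.477],0,0.9],
  [[0.155,-0.15,-0.477],0,0.9],
  [[0.155,-0.15,-0.477],0,0.9],
  [[0.155,-0.15,-0.477],0,0.9],
  [[0.155,-0.15,-0.477],0,0.9],
  [[0.155,-0.15,-0.477],0,0.9],
  [[0.155,-0.15,-0.477],0,0.9],
  [[0.155,-0.15,-0.477],0,0.9],
  [[0.155,-0.15,-0.477],0,0.9],
  [[0.155,-0.15,-0.477],0,0.9],
  [[0.155,-0.15,-0.477],0,0.9],
  [[0.155,-0.15,-0.477],0,0.9],
])

```text
clock: 9.8
eef_pos: [653.0, -114.7, 154.7]
eef_rot: [-1.569, -0.005, 0.003]
wrist_force: [0.4, -0.4, -0.5]
finger_gap: 24.6
```

Emit:
play_rows([
  [[0,0.02,-0.001],0,0.9],
  [[0,0.034,-0.001],0,0.9],
  [[0,0.039,-0.001],0,0.9],
  [[0,0.042,-0.001],0,0.9],
  [[0,0.0445,-0.001],0,0.9],
  [[0,0.0445,-0.001],0,0.9],
  [[0,0.0445,-0.001],0,0.9],
])

```text
clock: 10.5
eef_pos: [653.4, -115.7, 110.7]
eef_rot: [-1.57, -0.005, 0.003]
wrist_force: [0.0, 0.2, -0.3]
finger_gap: 24.3
```

Emit:
play_rows([
  [[0,0.001,0],0,0.9],
  [[0,0.001,0],0,0.9],
  [[0,0.001,0],0,0.5],
  [[0,0.001,0],0,0.5],
  [[0,0.001,0],0,0.5],
  [[0,0.001,0],0,0.5],
  [[0,-0.03,0],0,0.5],
  [[0,-0.05,0],0,0.3],
  [[-0.013,-0.05,0.159],0,0.3],
  [[-0.013,-0.05,0.159],0,0.3],
  [[-0.013,-0.05,0.159],0,0.3],
  [[-0.013,-0.05,0.159],0,0.3],
  [[-0.013,-0.05,0.159],0,0.3],
  [[-0.013,-0.05,0.159],0,0.3],
  [[-0.013,-0.05,0.159],0,0.3],
  [[-0.013,-0.05,0.159],0,0.3],
])

```text
clock: 12.1
eef_pos: [639.9, 41.8, 160.7]
eef_rot: [-1.57, -0.005, 0.001]
wrist_force: [0.2, -0.3, 0.1]
finger_gap: 65.9
```

Emit:
play_rows([
  [[0,0.03,0.0017],0,0.3],
  [[0,0.0505,0.0017],0,0.3],
  [[0,0.0505,0.0017],0,0.3],
  [[0,0.0505,0.0017],0,0.3],
  [[0,0.0505,0.0017],0,0.52],
  [[0,0.0505,0.0017],0,0.52],
  [[0,0.0505,0.0017],0,0.52],
  [[0,0.0505,0.0017],0,0.52],
  [[0,0.0505,0.0017],0,0.52],
  [[0,0.0505,0.0017],0,0.3],
  [[0,0.0505,0.0017],0,0.3],
  [[0,0.0505,0.0017],0,0.3],
  [[0,0.0505,0.0017],0,0.3],
  [[0,0,0.0017],0,0.3],
  [[0,-0.04,0.0017],0,0.3],
  [[0,-0.04,0.0017],0,0.3],
], squeeze=6)

```text
clock: 13.7
eef_pos: [641.5, 43.6, 207.0]
eef_rot: [-1.569, -0.015, 0.001]
wrist_force: [0.5, 0.8, -0.3]
finger_gap: 66.0
```

Emit:
play_rows([
  [[-0.302,0,-0.352],0,0.1],
  [[-0.302,0,-0.352],0,0.1],
  [[-0.302,0,-0.352],0,0.1],
  [[-0.302,0,-0.352],0,0.1],
  [[-0.302,0,-0.352],0,0.1],
  [[-0.302,0,-0.352],0,0.1],
  [[-0.302,0,-0.352],0,0.1],
  [[-0.302,0.05,-0.352],0,0.1],
  [[-0.302,0.05,-0.352],0,0.1],
  [[-0.302,0.05,-0.352],0,0.1],
  [[-0.302,0.05,-0.352],0,0.1],
  [[-0.302,0.05,-0.352],0,0.1],
  [[-0.302,0.05,-0.352],0,0.1],
  [[-0.302,0.05,-0.352],0,0.1],
  [[-0.302,0.05,-0.352],0,0.1],
], squeeze=15)

```text
clock: 15.2
eef_pos: [341.3, -308.2, 152.5]
eef_rot: [-1.57, -0.015, 0.002]
wrist_force: [0.4, -0.6, 0.3]
finger_gap: 84.6
```

Run:
```python
from h import *
print(st())
for n in("scene","top"): cv2.imwrite(f"pics/{n}4.png",manip.camera(n)[:,:,::-1])
s=cv2.imread("pics/scene4.png");a=s[190:270,200:300];d=s[70:190,220:340]
t=cv2.imread("pics/top4.png");b=t[140:220,244:344]
R=lambda x,w,h:cv2.resize(x,(w,h),interpolation=cv2.INTER_CUBIC)
cv2.imwrite("pics/m4.png",np.hstack([np.vstack([R(a,375,300),R(b,375,300)]),R(d,425,600)[:, :]]) )
im=t.astype(int);b,g,r=im[...,0],im[...,1],im[...,2]
W=((g-b>4)&(r>130)&(r-b<30)).astype(np.uint8); H=((r-b>3)&(r>g+2)&(r>120)|(W>0)).astype(np.uint8)
def big(m,u0,v0,u1,v1,k,z):
    q=np.zeros_like(m);q[v0:v1,u0:u1]=m[v0:v1,u0:u1];q=cv2.morphologyEx(q,cv2.MORPH_OPEN,cv2.getStructuringElement(2,(k,k)))
    q=cv2.morphologyEx(q,cv2.MORPH_CLOSE,np.ones((5,5),np.uint8))
    c=max(cv2.findContours(q,0,1)[0],key=cv2.contourArea);e=cv2.fitEllipse(cv2.convexHull(c));print(np.round(e[0],1),np.round(e[1],1),ray("top",*e[0],z).round(1))
big(W,245,160,290,205,5,112);big(H,245,160,290,205,3,107.5);big(W,318,160,348,196,5,112);big(H,318,160,348,196,3,107.5)
```

```text
(15.2, array([ 341.3, -308.2,  152.5]), array([-1.57 , -0.015,  0.002]), 84.6, array([ 0.4, -0.6,  0.3]))
[263. 181.] [22.4 24.1] [639.7  41.1 112. ]
[263.4 181.2] [28.  28.7] [640.2  40.4 107.5]
[332.  176.5] [13.5 14.9] [ 652.8 -118.   112. ]
[331.9 176.9] [18.1 20.6] [ 653.2 -118.2  107.5]
```

View pics/m4.png

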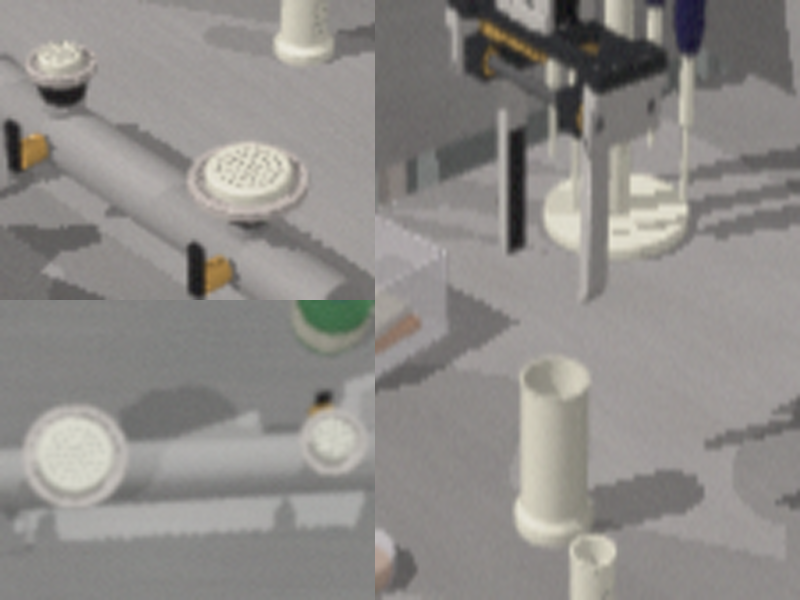

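Both discs now lie flat and centred in their recesses: top view, large at (263,181) against its head at (263.4,181.2), and small at (332,176.5) against its head at (331.9,176.9). The gripper hovers over the large funnel.

Emit:
play_rows([
  [[-0.001,0.02,0],0,0.1],
  [[-0.002,0.06,0],0,0.1],
  [[-0.003,0.1,0],0,0.1],
  [[-0.003,0.107,0],0,0.1],
  [[-0.003,0.107,0],0,0.1],
  [[-0.003,0.107,0],0,0.1],
  [[-0.003,0.107,0],0,0.9],
  [[-0.003,0.107,0],0,0.9],
  [[-0.003,0.107,0],0,0.9],
  [[-0.003,0.107,0],0,0.9],
  [[-0.003,0.107,0],0,0.9],
  [[-0.003,0.107,0],0,0.9],
  [[-0.003,0.107,0],0,0.9],
], squeeze=20)

```text
clock: 16.6
eef_pos: [339.7, -308.3, 45.6]
eef_rot: [-1.57, -0.015, 0.002]
wrist_force: [-0.6, 1.9, 5.4]
finger_gap: 54.3
```

Emit:
play_rows([
  [[0,-0.04,0],0,0.9],
  [[0,-0.09,0],0,0.9],
  [[0,-0.14,0],0,0.9],
  [[0.303,-0.15,0.352],0,0.9],
  [[0.303,-0.15,0.352],0,0.9],
  [[0.303,-0.15,0.352],0,0.9],
  [[0.303,-0.15,0.352],0,0.9],
  [[0.303,-0.15,0.352],0,0.9],
  [[0.303,-0.15,0.352],0,0.9],
  [[0.303,-0.15,0.352],0,0.9],
  [[0.303,-0.15,0.352],0,0.9],
  [[0.303,-0.15,0.352],0,0.9],
  [[0.303,-0.15,0.352],0,0.9],
  [[0.303,-0.15,0.352],0,0.9],
  [[0.303,-0.15,0.352],0,0.9],
  [[0.303,-0.15,0.352],0,0.9],
])

```text
clock: 18.2
eef_pos: [639.3, 43.0, 200.4]
eef_rot: [-1.57, -0.015, 0.001]
wrist_force: [-0.3, -0.5, -1.2]
finger_gap: 53.9
```

Run:
```python
from h import *
print(st())
cv2.imwrite("pics/scene5.png",manip.camera("scene")[:,:,::-1])
s=cv2.imread("pics/scene5.png")[130:270,200:340]
cv2.imwrite("pics/m5.png",cv2.resize(s,None,fx=4,fy=4,interpolation=cv2.INTER_CUBIC))
p=st()[1];u=p[2]-45.6
a=np.linspace(0,6.283,90)
for nm,c,r in (("flange bottom",[640,43.5,u],32),("head lip",[640.2,43.9,107.5],32.5)):
    q=np.array([proj("scene",[c[0]+r*np.cos(t),c[1]+r*np.sin(t),c[2]]) for t in a]);print(nm,q.min(0).round(1),q.max(0).round(1),((q.min(0)-[200,130])*4).round(),((q.max(0)-[200,130])*4).round())
```

```text
(18.2, array([639.3,  43. , 200.4]), array([-1.57e+00, -1.50e-02,  1.00e-03]), 53.9, array([-0.3, -0.5, -1.2]))
flange bottom [248.3 209.5] [281.2 227.7] [193. 318.] [325. 391.]
head lip [248.5 229. ] [281.1 248.1] [194. 396.] [325. 472.]
```

View pics/m5.png

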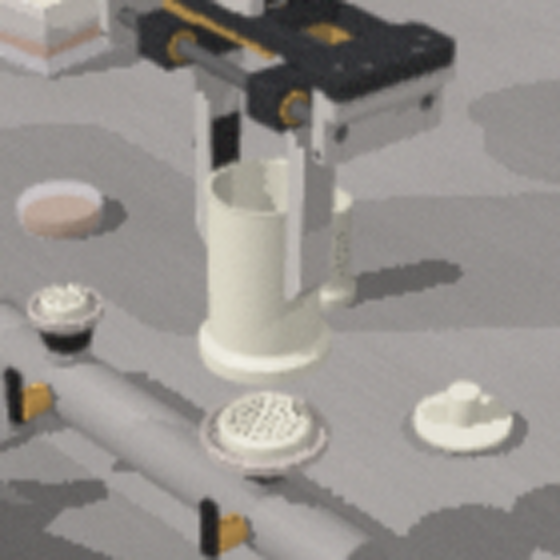

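The scene crop shows the large funnel held upright with its flange (px 200–329) directly above the head ring (201–327), so they line up.

Emit:
play_rows([
  [[0,0.02,0.0005],0,0.9],
  [[0,0.03,0.0005],0,0.9],
  [[0,0.036,0.0005],0,0.9],
  [[0,0.04,0.0005],0,0.9],
  [[0,0.043,0.0005],0,0.9],
  [[0,0.045,0.0005],0,0.9],
  [[0,0.045,0.0005],0,0.9],
  [[0,0.045,0.0005],0,0.9],
])

```text
clock: 19.05
eef_pos: [640.1, 43.6, 155.9]
eef_rot: [-1.57, -0.015, 0.001]
wrist_force: [0.3, -0.9, -0.7]
finger_gap: 54.2
```

Not down yet; I'll lower the last 1.3 mm and read the force before letting go.

Emit:
play_rows([
  [[0,0.0008,0],0,0.9],
  [[0,0.0014,0],0,0.9],
  [[0,0.0014,0],0,0.9],
  [[0,0.0014,0],0,0.9],
])

```text
clock: 19.45
eef_pos: [640.2, 43.6, 154.6]
eef_rot: [-1.57, -0.016, 0.001]
wrist_force: [-0.0, -0.7, -0.4]
finger_gap: 53.8
```

Emit:
play_rows([
  [[0,0.0005,0],0,0.9],
  [[0,0.001,0],0,0.9],
  [[0,0.001,0],0,0.9],
])

```text
clock: 19.75
eef_pos: [640.5, 43.7, 154.5]
eef_rot: [-1.57, -0.017, 0.001]
wrist_force: [-1.4, 0.6, 5.6]
finger_gap: 54.1
```

Contact at 5.6 N at the expected height (154.5). Releasing, then on to the small funnel.

Emit:
play_rows([
  [[0,0.0005,0],0,0.2],
  [[0,0.0005,0],0,0.2],
  [[0,0.0005,0],0,0.2],
  [[0,0.0005,0],0,0.2],
  [[0,-0.04,0],0,0.2],
  [[0,-0.07,0],0,0.2],
  [[-0.2215,-0.07,-0.21],0,0.25],
  [[-0.2215,-0.07,-0.21],0,0.25],
  [[-0.2215,-0.07,-0.21],0,0.25],
  [[-0.2215,-0.07,-0.21],0,0.25],
  [[-0.2215,-0.07,-0.21],0,0.25],
  [[-0.2215,-0.07,-0.21],0,0.25],
  [[-0.2215,-0.07,-0.21],0,0.25],
  [[-0.2215,-0.07,-0.21],0,0.25],
  [[-0.2215,0.03,-0.21],0,0.25],
  [[-0.2215,0.03,-0.21],0,0.25],
  [[-0.2215,0.03,-0.21],0,0.25],
  [[-0.2215,0.03,-0.21],0,0.25],
  [[-0.2215,0.03,-0.21],0,0.25],
])

```text
clock: 21.65
eef_pos: [421.2, -166.6, 122.9]
eef_rot: [-1.571, -0.02, 0.002]
wrist_force: [0.3, -0.4, 1.4]
finger_gap: 70.7
```

Run:
```python
from h import *
print(st())
for n in("scene","top"): cv2.imwrite(f"pics/{n}6.png",manip.camera(n)[:,:,::-1])
s=cv2.imread("pics/scene6.png")[100:270,200:340];t=cv2.imread("pics/top6.png")[150:320,220:360]
cv2.imwrite("pics/m6.png",cv2.resize(np.hstack([s,t]),None,fx=2.8,fy=2.8,interpolation=cv2.INTER_CUBIC))
```

```text
(21.65, array([ 421.2, -166.6,  122.9]), array([-1.571, -0.02 ,  0.002]), 70.7, array([ 0.3, -0.4,  1.4]))
```

View pics/m6.png

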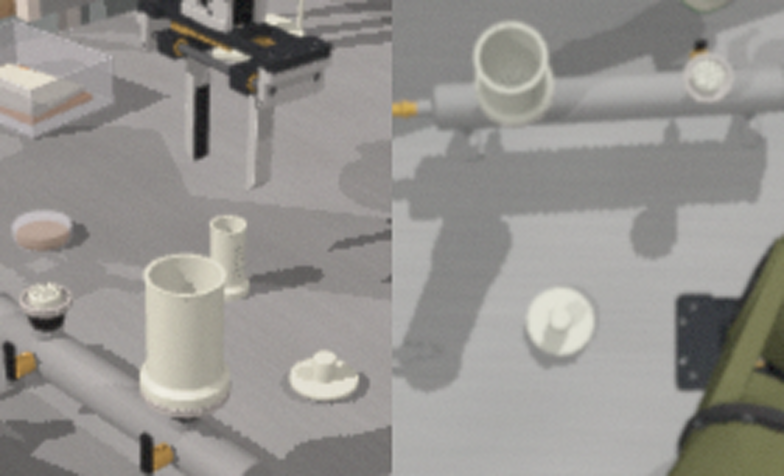

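The large funnel stands upright and seated on its head (mouth top px ~(262,171) at 90 mm height, flange over the ring). The gripper is above the small funnel.

Emit:
play_rows([
  [[-0.002,0.02,0],0,0.25],
  [[-0.004,0.06,0],0,0.25],
  [[-0.004,0.09,0],0,0.25],
  [[-0.004,0.09,0],0,0.25],
  [[-0.004,0.09,0],0,0.25],
  [[-0.004,0.09,0],0,0.9],
  [[-0.004,0.09,0],0,0.9],
  [[-0.004,0.09,0],0,0.9],
  [[-0.004,0.09,0],0,0.9],
  [[-0.004,0.09,0],0,0.9],
  [[-0.004,0.09,0],0,0.9],
  [[-0.004,0.09,0],0,0.9],
  [[-0.004,0.09,0],0,0.9],
], squeeze=20)

```text
clock: 23.05
eef_pos: [418.7, -166.8, 32.8]
eef_rot: [-1.571, -0.02, 0.001]
wrist_force: [-0.7, 1.2, 4.8]
finger_gap: 31.5
```

Emit:
play_rows([
  [[0,-0.04,0],0,0.9],
  [[0,-0.09,0],0,0.9],
  [[0,-0.14,0],0,0.9],
  [[0.238,-0.14,0.051],0,0.9],
  [[0.238,-0.14,0.051],0,0.9],
  [[0.238,-0.14,0.051],0,0.9],
  [[0.238,-0.14,0.051],0,0.9],
  [[0.238,-0.14,0.051],0,0.9],
  [[0.238,-0.14,0.051],0,0.9],
  [[0.238,-0.14,0.051],0,0.9],
  [[0.238,-0.14,0.051],0,0.9],
  [[0.238,-0.14,0.051],0,0.9],
  [[0.238,-0.14,0.051],0,0.9],
])

```text
clock: 24.35
eef_pos: [653.3, -115.8, 178.3]
eef_rot: [-1.572, -0.021, 0.001]
wrist_force: [0.8, -0.3, 0.8]
finger_gap: 31.3
```

Run:
```python
from h import *
print(st())
cv2.imwrite("pics/scene7.png",manip.camera("scene")[:,:,::-1])
s=cv2.imread("pics/scene7.png")[110:240,170:300]
cv2.imwrite("pics/m7.png",cv2.resize(s,None,fx=4,fy=4,interpolation=cv2.INTER_CUBIC))
```

```text
(24.35, array([ 653.3, -115.8,  178.3]), array([-1.572e+00, -2.100e-02,  1.000e-03]), 31.3, array([ 0.8, -0.3,  0.8]))
```

View pics/m7.png

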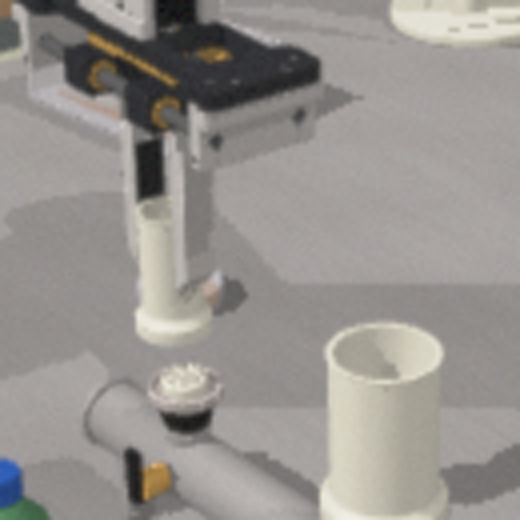

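Run:
```python
from h import *
for z in (145.5,109,107.5,113): print(z,proj("scene",[653.3,-115.8,z]).round(1),((proj("scene",[653.3,-115.8,z])-[170,110])*4).round(0))
p=proj("scene",[653.3,-115.8,145.5]);print(proj("scene",[658.3,-115.8,145.5])-p,proj("scene",[653.3,-110.8,145.5])-p)
im=cv2.imread("pics/scene7.png").astype(int);b,g,r=im[...,0],im[...,1],im[...,2];W=(g-b>4)&(r>125)&(r-b<40)
for v in range(180,216): print(v,"".join("#" if t else "." for t in W[v,198:232]))
```

```text
145.5 [213.4 192.3] [173. 329.]
109 [214.3 206.7] [177. 387.]
107.5 [214.3 207.3] [177. 389.]
113 [214.2 205.1] [177. 381.]
[-1.9538586   0.74580578] [1.31375715 0.92662615]
180 .......#########.#....###.........
181 .......##########..#.#####........
182 .......###########.#.######.......
183 .......####################.......
184 .......####################.......
185 .......###################........
186 .......###################........
187 .....####################.........
188 .....####################.........
189 .....####################.........
190 ......###################.........
191 ......####################........
192 ......###################.........
193 ......###################.........
194 ...#...#################..........
195 ........##############........#...
196 ............######................
197 ..................................
198 ..................................
199 ..................................
200 ...................##.........#...
201 ..#............#######..#.........
202 .............############.........
203 ............#############.........
204 ...........##############.........
205 ..........#################.......
206 .........##################.......
207 ...........##############.#.......
208 .........################.#.......
209 .........##..###########..........
210 ..........##########....#.........
211 ............###..##.###...........
212 ...............##.#.#.............
213 ..................................
214 ..................................
215 ..................................
```

The flange appears about 2.4 px left of where it should be above the disc, suggesting the funnel sits ~6 mm off in x within the jaws. I'll check against the earlier picture and the top view now.

Run:
```python
from h import *
def W(f):
    im=cv2.imread(f).astype(int);b,g,r=im[...,0],im[...,1],im[...,2]; return ((g-b>4)&(r>125)&(r-b<40))
def ol(cam,x,y,z,r):
    a=np.linspace(0,6.283,90);p=np.array([proj(cam,[x+r*np.cos(t),y+r*np.sin(t),z]) for t in a]);return np.r_[p.min(0),p.max(0)].round(1)
m=W("pics/scene0.png")
for v in range(174,209,2): print(v,"".join("#" if t else "." for t in m[v,268:296]))
print("fs flange",ol("scene",419.1,-169.7,0,20.5),ol("scene",419.1,-169.7,8,20.5),"rim",ol("scene",419.1,-169.7,70,16))
t=W("pics/top0.png")
for v in range(268,294): print(v,"".join("#" if q else "." for q in t[v,336:366]))
for x in(413,419,425): print(x,"top flange",ol("top",x,-169.7,4,20.5),"rim",ol("top",x,-169.7,70,16))
```

```text
174 #############...............
176 #################...........
178 #####################.......
180 ......##############........
182 .......#############........
184 .......#############........
186 ....#.##############........
188 .......#############........
190 ......#############.........
192 ......##############........
194 .......#############........
196 ......##############........
198 ......##############........
200 ....#################.......
202 .....################.......
204 .....################.......
206 .......############.........
208 ............................
fs flange [271.7 199.4 287.3 207.6] [271.7 196.8 287.4 205. ] rim [273.6 177.1 286.2 183.2]
268 ..............................
269 ..............................
270 ..............................
271 .............#.#####..........
272 .........############.........
273 .......################.......
274 .......#################......
275 ......##################......
276 ......###################.....
277 .....########.###########.....
278 .....#######....#########.....
279 ....########.....########.....
280 ....########.....########.....
281 ....#########....########.....
282 .....#########...#######......
283 .....###################......
284 .....###################......
285 .....##################.......
286 ......###############.........
287 .......#############..........
288 ........###########...........
289 ...........#####..............
290 ..............................
291 ..............................
292 ..............................
293 ..............................
413 top flange [340.9 275.7 357.8 292.8] rim [346.1 275.5 360.  289.5]
419 top flange [340.9 273.3 357.8 290.3] rim [346.1 272.9 359.9 286.8]
425 top flange [340.8 270.8 357.7 287.8] rim [346.  270.3 359.9 284.2]
```

The earlier pictures agree: the small funnel stood ~3–4 mm farther out in x than I took it. I'll shift −4.5 mm in x and lower to just above the disc, then look.

Emit:
play_rows([
  [[-0.005,0,0],0,0.9],
  [[-0.005,0.015,0],0,0.9],
  [[-0.005,0.025,0],0,0.9],
  [[-0.005,0.029,0],0,0.9],
  [[-0.005,0.029,0],0,0.9],
  [[-0.005,0.029,0],0,0.9],
])

```text
clock: 25.0
eef_pos: [649.2, -115.8, 149.1]
eef_rot: [-1.572, -0.021, 0.001]
wrist_force: [-0.9, 0.2, -0.4]
finger_gap: 31.7
```

Run:
```python
from h import *
print(st())
cv2.imwrite("pics/scene8.png",manip.camera("scene")[:,:,::-1])
s=cv2.imread("pics/scene8.png")[150:220,180:250]
cv2.imwrite("pics/m8.png",cv2.resize(s,None,fx=8,fy=8,interpolation=cv2.INTER_CUBIC))
```

```text
(25.0, array([ 649.2, -115.8,  149.1]), array([-1.572e+00, -2.100e-02,  1.000e-03]), 31.7, array([-0.9,  0.2, -0.4]))
```

View pics/m8.png

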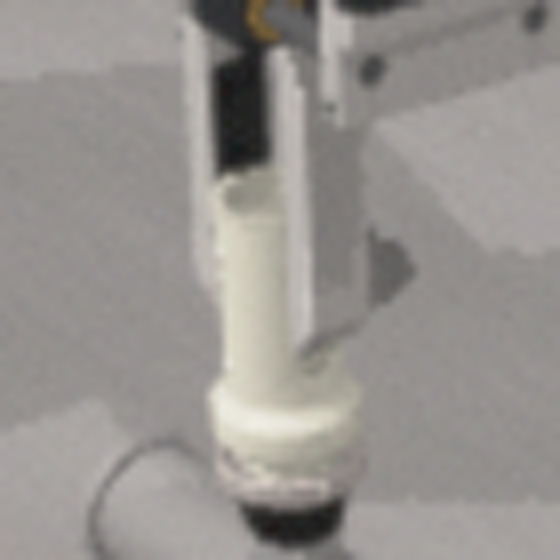

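Flange centre (crop 284.5) against ring centre (290.5) leaves ~0.5 px, about 1 mm; I'll shift −1 mm more and lower.

Emit:
play_rows([
  [[-0.001,0.002,0],0,0.9],
  [[-0.001,0.004,0],0,0.9],
  [[-0.001,0.0055,0],0,0.9],
  [[-0.001,0.0068,0],0,0.9],
  [[-0.001,0.0074,0],0,0.9],
  [[-0.001,0.0074,0],0,0.9],
])

```text
clock: 25.65
eef_pos: [648.4, -115.8, 141.9]
eef_rot: [-1.572, -0.021, 0.001]
wrist_force: [-0.5, 0.9, -0.7]
finger_gap: 31.5
```

No contact down to 141.9, so the skirt is already around the disc. Easing down to contact.

Emit:
play_rows([
  [[0,0.0005,0],0,0.9],
  [[0,0.001,0],0,0.9],
  [[0,0.001,0],0,0.9],
  [[0,0.001,0],0,0.9],
])

```text
clock: 26.05
eef_pos: [648.6, -115.9, 141.8]
eef_rot: [-1.572, -0.022, 0.001]
wrist_force: [-2.1, 0.9, 6.5]
finger_gap: 31.3
```

Emit:
play_rows([
  [[0,0.0005,0],0,0.42],
  [[0,0.0005,0],0,0.42],
  [[0,0.0005,0],0,0.42],
  [[0,0.0005,0],0,0.42],
  [[0,-0.04,0],0,0.42],
  [[0,-0.07,0],0,0.42],
  [[-0.19,-0.07,0.119],0,0.42],
  [[-0.19,-0.07,0.119],0,0.42],
  [[-0.19,-0.07,0.119],0,0.42],
  [[-0.19,-0.07,0.119],0,0.42],
  [[-0.19,-0.07,0.119],0,0.42],
  [[-0.19,-0.07,0.119],0,0.42],
  [[-0.19,0.05,0.119],0,0.42],
  [[-0.19,0.05,0.119],0,0.42],
  [[-0.19,0.05,0.119],0,0.42],
  [[-0.19,0.05,0.119],0,0.42],
  [[-0.19,0.05,0.119],0,0.42],
  [[-0.19,0.05,0.119],0,0.42],
  [[-0.19,0.05,0.119],0,0.42],
])

```text
clock: 27.95
eef_pos: [460.5, 2.8, 88.7]
eef_rot: [-1.572, -0.025, 0.001]
wrist_force: [-0.2, -0.2, 0.4]
finger_gap: 54.6
```

Run:
```python
from h import *
print(st())
for n in("scene","top"): cv2.imwrite(f"pics/{n}9.png",manip.camera(n)[:,:,::-1])
s=cv2.imread("pics/scene9.png")[120:270,190:340];t=cv2.imread("pics/top9.png")[130:280,230:380]
cv2.imwrite("pics/m9.png",cv2.resize(np.hstack([s,t]),None,fx=2.6,fy=2.6,interpolation=cv2.INTER_CUBIC))
```

```text
(27.95, array([460.5,   2.8,  88.7]), array([-1.572e+00, -2.500e-02,  1.000e-03]), 54.6, array([-0.2, -0.2,  0.4]))
```

View pics/m9.png

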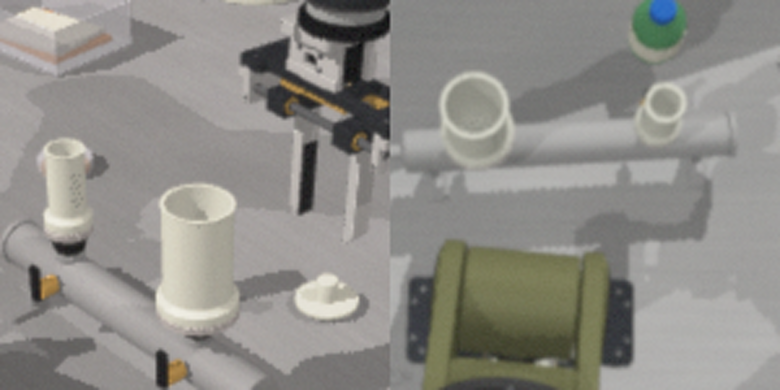

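Both funnels stand upright on their heads (scene small flange ~ (216,205), large ~ (266,237)). Next I'll grasp the cover's knob.

Emit:
play_rows([
  [[-0.001,0.03,0],0,0.42],
  [[-0.003,0.06,0],0,0.42],
  [[-0.003,0.0757,0],0,0.42],
  [[-0.003,0.0757,0],0,0.42],
  [[-0.003,0.0757,0],0,0.42],
  [[-0.003,0.0757,0],0,0.95],
  [[-0.003,0.0757,0],0,0.95],
  [[-0.003,0.0757,0],0,0.95],
  [[-0.003,0.0757,0],0,0.95],
  [[-0.003,0.0757,0],0,0.95],
  [[-0.003,0.0757,0],0,0.95],
  [[-0.003,0.0757,0],0,0.95],
  [[-0.003,0.0757,0],0,0.95],
], squeeze=20)

```text
clock: 29.35
eef_pos: [459.1, 2.8, 12.7]
eef_rot: [-1.572, -0.024, 0.001]
wrist_force: [-1.4, 0.0, 5.2]
finger_gap: 18.7
```

Run:
```python
from h import *
print("rim L",ray("top",262.3,171.2,199).round(1))
im=cv2.imread("pics/top9.png").astype(int);b,g,r=im[...,0],im[...,1],im[...,2];W=(g-b>4)&(r>125)&(r-b<40)
for v in range(155,196,1): print(v,"".join("#" if q else "." for q in W[v,244:284]))
```

```text
rim L [638.8  40.1 199. ]
155 ........................................
156 ........................................
157 ...............#######..................
158 ............#############...............
159 ...........################.............
160 .........##################.............
161 ........#####################...........
162 .......#######################..........
163 .......#######################..........
164 ......#########################.........
165 ......#########################.........
166 .....###########################........
167 .....###########################........
168 .....###########################........
169 .....###########################........
170 ....############################........
171 .....###########################........
172 .....############################.......
173 .....############################.......
174 .....############################.......
175 .....############################.......
176 .....#############################......
177 .....#############################......
178 .....#############################......
179 .....##############################.....
180 .....#############################......
181 .....#############################......
182 .....#############################......
183 ......############################......
184 #.....############################......
185 ......############################......
186 ......###########################.......
187 .......##########################.......
188 ........########################........
189 ........#######################.........
190 .........######################.........
191 ..........###################...........
192 ...........#################............
193 ............##############..............
194 ...............######.#.................
195 ....................#...................
```

Emit:
play_rows([
  [[0,-0.04,0],0,0.95],
  [[0,-0.09,0],0,0.95],
  [[0,-0.14,0],0,0.95],
  [[0,-0.19,0],0,0.95],
  [[0,-0.215,0],0,0.95],
  [[0,-0.215,0],0,0.95],
  [[0.1,-0.215,0.03],0,0.95],
  [[0.186,-0.215,0.041],0,0.95],
  [[0.186,-0.215,0.041],0,0.95],
  [[0.186,-0.215,0.041],0,0.95],
  [[0.186,-0.215,0.041],0,0.95],
  [[0.186,-0.215,0.041],0,0.95],
  [[0.186,-0.215,0.041],0,0.95],
  [[0.186,-0.215,0.041],0,0.95],
])

```text
clock: 30.75
eef_pos: [639.1, 44.0, 232.6]
eef_rot: [-1.572, -0.025, 0.0]
wrist_force: [-0.3, -0.1, -0.7]
finger_gap: 18.5
```

Run:
```python
from h import *
print(st())
cv2.imwrite("pics/scene10.png",manip.camera("scene")[:,:,::-1])
s=cv2.imread("pics/scene10.png")[140:260,210:330]
cv2.imwrite("pics/m10.png",cv2.resize(s,None,fx=5,fy=5,interpolation=cv2.INTER_CUBIC))
p=st()[1]
for z in (p[2]-12.7+10,193,199): print(z,((proj("scene",[640.5,43.7,z])-[210,140])*5).round(1))
print((proj("scene",[645.5,43.7,220])-proj("scene",[640.5,43.7,220]))*5,(proj("scene",[640.5,48.7,220])-proj("scene",[640.5,43.7,220]))*5)
```

```text
(30.75, array([639.1,  44. , 232.6]), array([-1.572, -0.025,  0.   ]), 18.5, array([-0.3, -0.1, -0.7]))
230.10000000000002 [273.  224.4]
193 [273.1 309.2]
199 [273.1 295.7]
[-10.42542058   4.22586892] [8.38857363 5.2537949 ]
```

View pics/m10.png

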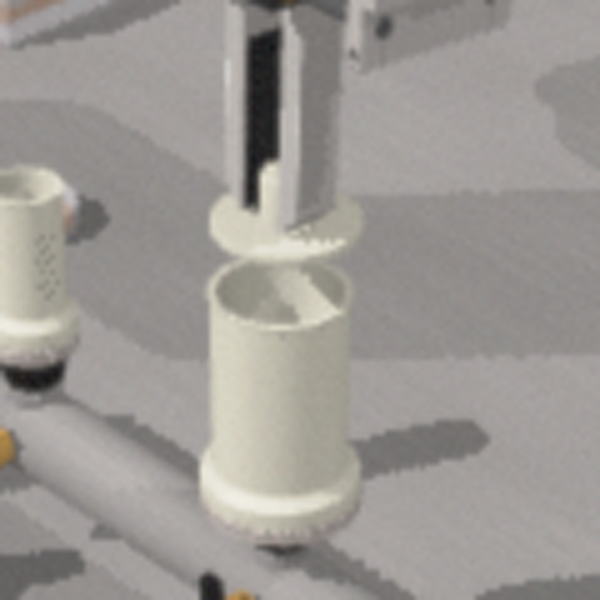

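Cover rim (crop 209–365, centre 287) against funnel mouth (206–352, centre 279.5) means the cover is ~3.5 mm short in x. Correcting this and lowering to just above the mouth, then measuring numerically.

Emit:
play_rows([
  [[0.003,0,-0.0003],0,0.95],
  [[0.003,0.01,-0.0003],0,0.95],
  [[0.003,0.0175,-0.0003],0,0.95],
  [[0.003,0.0175,-0.0003],0,0.95],
  [[0.003,0.0175,-0.0003],0,0.95],
])

```text
clock: 31.3
eef_pos: [642.5, 43.7, 215.0]
eef_rot: [-1.572, -0.024, 0.001]
wrist_force: [0.4, -0.5, -1.1]
finger_gap: 18.5
```

Run:
```python
from h import *
print(st())
cv2.imwrite("pics/scene11.png",manip.camera("scene")[:,:,::-1])
im=cv2.imread("pics/scene11.png").astype(int);b,g,r=im[...,0],im[...,1],im[...,2];W=(g-b>4)&(r>125)&(r-b<40)
for v in range(176,252,2): print(v,"".join("#" if q else "." for q in W[v,244:290]))
```

```text
(31.3, array([642.5,  43.7, 215. ]), array([-1.572e+00, -2.400e-02,  1.000e-03]), 18.5, array([ 0.4, -0.5, -1.1]))
176 ..............................................
178 .......................#......................
180 ..........###........##.......................
182 .................#####.#......................
184 ...........#....#####.##......................
186 ..........#.....######.#........#.............
188 .......######...#####.#........#####..........
190 ......########.######..........######.........
192 ......###############...#...#########.........
194 ......###############.#.#############.........
196 .......##############################.........
198 .......##############################.........
200 .......##############################.........
202 ........#############################.........
204 ........#############################.........
206 ........############################..........
208 ........############################..........
210 .#......############################.#........
212 ......#.############################..#.......
214 ........####
[... 252 characters left out ...]
###########################..........
226 ........############################..........
228 ......##############################..........
230 ......###############################.........
232 .....#################################........
234 .....#################################........
236 ......################################........
238 ......################################........
240 ...#..################################........
242 #......##############################.........
244 .........#########################............
246 .........#.##.############.####...............
248 ................###.#.#.#...#.................
250 ..............................................
```

Cover centre col 21.2, bowl 21.5, flange 21.4: aligned. Lowering the plug into the mouth.

Emit:
play_rows([
  [[0,0.003,0],0,0.95],
  [[0,0.005,0],0,0.95],
  [[0,0.007,0],0,0.95],
  [[0,0.0085,0],0,0.95],
  [[0,0.0085,0],0,0.95],
  [[0,0.0085,0],0,0.95],
])

```text
clock: 31.95
eef_pos: [642.9, 43.7, 207.0]
eef_rot: [-1.572, -0.025, 0.001]
wrist_force: [0.0, -0.2, -0.2]
finger_gap: 18.6
```

Emit:
play_rows([
  [[0,0.0006,0],0,0.95],
  [[0,0.0012,0],0,0.95],
  [[0,0.0018,0],0,0.95],
  [[0,0.0018,0],0,0.95],
])

```text
clock: 32.35
eef_pos: [643.1, 43.7, 205.8]
eef_rot: [-1.572, -0.026, 0.001]
wrist_force: [-0.2, -0.6, 5.3]
finger_gap: 18.8
```

Contact at 205.8 against the expected 205.7. Releasing and retreating.

Emit:
play_rows([
  [[0,0.0005,0],0,0.45],
  [[0,0.0005,0],0,0.45],
  [[0,0.0005,0],0,0.45],
  [[0,0.0005,0],0,0.45],
  [[0,0.0005,0],0,0.45],
  [[0,-0.03,0],0,0.45],
  [[0,-0.07,0],0,0.45],
  [[-0.2,-0.07,0.25],0,0.45],
  [[-0.2,-0.07,0.25],0,0.45],
  [[-0.2,-0.07,0.25],0,0.45],
  [[-0.2,-0.07,0.25],0,0.45],
  [[-0.2,-0.07,0.25],0,0.45],
  [[-0.2,-0.07,0.25],0,0.45],
  [[-0.2,-0.07,0.25],0,0.45],
  [[-0.2,-0.07,0.25],0,0.45],
  [[-0.2,-0.07,0.25],0,0.45],
  [[-0.2,-0.07,0.25],0,0.45],
  [[-0.2,-0.07,0.25],0,0.45],
])

```text
clock: 34.15
eef_pos: [441.9, 292.8, 270.1]
eef_rot: [-1.572, -0.026, -0.001]
wrist_force: [-0.6, -0.9, -0.1]
finger_gap: 51.8
```

Run:
```python
from h import *
print(st())
for n in("scene","top"): cv2.imwrite(f"pics/{n}12.png",manip.camera(n)[:,:,::-1])
s=cv2.imread("pics/scene12.png")[150:290,150:290];t=cv2.imread("pics/top12.png")[110:250,230:370]
cv2.imwrite("pics/m12.png",cv2.resize(np.hstack([s,t]),None,fx=2.8,fy=2.8,interpolation=cv2.INTER_CUBIC))
im=cv2.imread("pics/scene12.png").astype(int);b,g,r=im[...,0],im[...,1],im[...,2];W=(g-b>4)&(r>125)&(r-b<40)
for v in range(180,246,2): print(v,"".join("#" if q else "." for q in W[v,200:290]))
def ol(x,y,z,rr):
    a=np.linspace(0,6.283,90);p=np.array([proj("scene",[x+rr*np.cos(q),y+rr*np.sin(q),z]) for q in a]);return np.r_[p.min(0),p.max(0)].round(1)
print("cover rim top exp",ol(640.5,43.7,203,29),"flange bottom exp",ol(640.5,43.7,109,32),"S flange bottom",ol(653.5,-115.8,109,20.5),"S lip",ol(653.5,-115.8,107.5,21))
```

```text
(34.15, array([441.9, 292.8, 270.1]), array([-1.572e+00, -2.600e-02, -1.000e-03]), 51.8, array([-0.6, -0.9, -0.1]))
180 .......################...................................................................
182 ......###################.................................................................
184 ......##################.......................................###.#......................
186 ......#################.....................................##########...............#....
188 ........###############.....................................###########...................
190 .......################................................#####################..............
192 .......################............................###########################............
194 ........###############....#.......................##############################.........
196 ..#.....################..........................###############################.........
198 ........################..........................###############################.........
200 .......###################....
[... 1612 characters left out ...]
.......................################################........
236 .................................................#################################........
238 ..................................................################################........
240 ..................................................#################################.......
242 ...........................................#........############################..........
244 ......................................................########################............
cover rim top exp [249.3 189.6 279.9 205.5] flange bottom exp [248.6 228.6 280.7 247.4] S flange bottom [204.7 201.8 223.7 211.8] S lip [204.6 202.3 223.9 212.5]
```

View pics/m12.png

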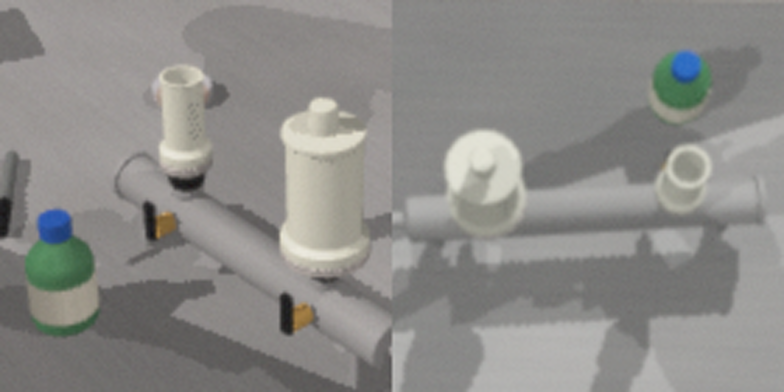

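The scene and top crops show both funnels upright and flush on their heads, and the cover level on the large mouth with its rim flush (scene rim ~ (265,197)). The bottle is unmoved. Handing in.

Run:
```python
from cell import manip
print(manip.sign_off())
```

```text
the job is handed in; nothing more can be done
None
```

Both places of the manifold are set up and the job is handed in at about 34 s of the 134 s allowed. No verdict was reported. Each support disc lies flat in its recess with its funnel upright over it, and the cover is in the large funnel's mouth.

**Seating checks:**
- **Discs:** in the top view both were within 1 px of their recess centres before the funnels went on.
- **Funnels:** each met resistance only at its calculated seated height (wrist about 6 N), so the skirts dropped fully around the discs.
- **Cover:** it touched at 205.8 mm against 205.7 mm expected. In the last pictures it sits level and flush.
- **Bystanders:** I never touched the bottle, dish or forceps. The last crops show the bottle in place, but I did not recheck the dish and forceps.

**Disagreements I had to correct:**
- **Camera bias in y:** the top camera reads about 3.5 mm low in y against the arm, so the large disc first landed off-centre. I re-centred it with the jaws and allowed for the bias afterwards.
- **Offsets in x:** the small funnel (about 5.5 mm) and the cover (about 3.5 mm) sat off-centre in the jaws. I corrected both using the scene camera before lowering them.
- **Tool tilt:** the tool tilted gradually to 0.026 rad, with no visible effect on the result.

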